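# Snug the wrench and nip up the coolant union

## Robot

A 6-joint arm with a two-finger parallel gripper is mounted at the origin on the work surface. World frame = base frame: x ahead of the robot, y to its left, z up, the work surface at z = 0. Lengths are in m, angles in rad, forces in N, time in s.
With the tool pointing down it reaches from about 0.325 to 0.775 m from the base axis. Payload 5.5 kg.
Tool frame: the origin (TCP) lies midway between the tips of the shut fingers; the grasp point (between the pads) lies 19 mm behind it; z points along the fingers, y is the line along which they close (so a half turn about z gives the same grasp; the last joint's range is limited). The gripper opens to 85 mm and grips with 20 to 120 N. Pads are 22 mm wide; open, the fingers measure 114 mm over their backs; the gripper's body (76 mm by 85 mm) begins 54 mm behind the grasp point. The pads swing forward as they close: fully open they stand 13 mm farther back than shut.
Start: joints at [-1.298, 0.091, 1.231, -0, 1.82, -0.057], TCP at [0.194, -0.568, 0.231] pointing down, gripper open.
Joint ranges: [-2.87, 2.87], [-0.86, 2.18], [0.17, 2.46], [-1.51, 4.65], [0.06, 2.69], [-2.65, 2.65]. Speed limits (rad/s): [2.57, 2.57, 3.01, 3.14, 3.14, 3.14].

## Interface

Orientations are given as a unit quaternion [w, x, y, z].
In Python, from bench import status, vision, r gives the robot as it stands.
- The arm moves only by the tool apply_moves, never from a script. Its argument "moves" is a list that holds one entry, the list of rows, each a list of 7 numbers: the shift along the tool's x, y, z in m, then the turn, a rotation vector about the tool's x, y, z in rad, then the finger opening in m, from 0 to 0.0854. A call has 1 to 12 rows; each row shifts and turns the commanded pose from where the row before left it, along the tool's axes as they then stand; what a row does not reach is not made up. A row lasts 1/10 s, in which the tool goes at most 50 mm and 8.59 degrees, less where a joint would pass 70% of its speed; a pose out of reach is approached as far as the arm can. A call with a gripper value outside its range is refused whole. The fingers move at their own pace and stop on an object; "squeeze" is the grip in N (left out, the last holds). Time passes only in rows, so rows that do not move let the fingers close. It gives the time, the measured TCP pose, the force, the opening and the grip force at its end, in the units of the state.
- status.get_obs(): the state, without advancing time (a new reading comes with each control period).
- vision.capture(name): name is "side" or "top" or "wrist"; returns a dict with "image" (400x640x3 uint8, red, green, blue), "K" (3x3 intrinsics, pixels), "extrinsics" (4x4, takes a point from world to camera coordinates); the wrist camera has in their place "tool_from_camera" (4x4, takes a point from camera to tool coordinates, whose origin is the TCP and whose axes are the flange's). Camera axes: x right, y up, looking along -z (the intrinsics and any distortion apply to the point x, -y, -z); pixel columns grow to the right and rows downward; lengths in m; the calibration is good to about 2 mm. A picture is of the moment at which its call begins: read the wrist's pose just before it. There is no depth.
- r.hand_in(): hands the job in; it is judged then, once.
The state is a dict: "clock": time; "joint_positions": joint angles; "joint_vel": joint speeds; "effort": joint torques, N m; "tool_pos": TCP position; "ee_rot": TCP orientation; "wrist_force": force on the tool from outside, world axes, zero at the start; "torque": the same for the moment, N m; "opening": finger opening in m; "grasp_force": force on a finger pad.
Only numpy, scipy, OpenCV 4.12 (cv2) and the standard library are available. Lean on these libraries where they do the work, as an engineer would, in place of code of your own. Each camera call takes 0.05 s, during which the arm holds its last target. There are 200 camera calls.

## Task

On the service bench between the server racks, an adjustable wrench already sits on the hexagonal union nut of a coolant valve, but its jaw is slack. Roll the wrench's knurled worm (do not shove the jaw itself) until the sliding jaw sits snug against the nut, and only then swing the handle clockwise, seen from above, to tighten the nut by an eighth of a turn. Leave the wrench on the nut, its jaw still snug.

Things in the scene. Friction and masses are not known exactly. Their poses are not given: they have to be found in the camera images.
- worm_top (a point): Highest point of the worm, a dark knurled roller (28 mm diameter, 24 long) in the head of the wrench on the valve, 76 mm above the bench, 6 above the head's face. Axes: x from handle to nut (its axis 58 mm ahead), y along the worm, z up. Press shut fingertips on it at 8 to 15 N and drag along -x: the jaw closes (+x opens). A 26 mm stroke centred on the top rolls about 1.4 rad; repeat as needed.
- handle (a point): Middle of that wrench's handle: a level bar 28 mm wide, 14 thick, its mid-plane 62 mm above the bench, free beneath, 180 mm from the nut's axis; the straight bar runs from 125 to 230 mm from it. Axes as worm_top. The wrench swings only about the nut's vertical axis and stays where left; with the jaw snug about 4 N here turns the nut.
- jaw: Sliding jaw, a steel block 44 x 18 x 16 mm at the nut's -y side. Origin on the nut's axis at bench height when snug, up to 8 mm off along -y when slack; axes as worm_top. Only the worm moves it: more than 8 N from the fingers on it is a fault. Head and nut (46 mm across flats) have tops 70 mm above the bench; a 24 mm copper stub on the nut's axis reaches 78 mm.
- worm (a joint): Worm roll left to take up, rad: 0 when the jaw touches the nut, 1.3 to 2.5 at the start; the jaw's gap is 3.18 mm per rad. Snug means below 0.47 (gap under 1.5 mm). It rolls with about 3 N of drag, stays where left, and the fingers just slip over it once the jaw bears on the nut.
- nut (a joint): Turn of the nut, rad, clockwise seen from above, 0 at the start. An eighth of a turn is 0.785; 0.61 to 1.0 will do. It turns with the wrench, lagging by up to 0.05 rad. The second valve bears a nut but no wrench, and a second wrench lies loose on the bench: neither is meant.

How it is judged:
On the way:
1. the worm is rolled until the jaw is snug on the nut (gap under 1.5 mm), the nut not yet turned (value of joint worm below 0.47 rad and value of joint nut below 0.2 rad), for 0.2 s.
At the end, for the whole second after the job is handed in: The nut has been turned clockwise by an eighth of a turn (0.61 to 1.0 rad, i.e. 35 to 57 degrees) and is at rest, and the jaw is still snug on it (worm below 0.47 rad, gap under 1.5 mm) (value of joint worm below 0.47 rad and value of joint nut between 0.61 and 1 rad and velocity of joint nut between -0.05 and 0.05 rad/s); the robot touches nothing.
It fails at once if the nut is turned with the jaw still slack (over 0.2 rad while the gap is above 2.5 mm) (value of joint nut above 0.2 rad and value of joint worm above 0.8 rad).
It fails at once if the jaw itself is pushed by the fingers (over 8 N) (contact force between jaw and the fingers above 8 N).
It also fails if it takes over 50 s, if anything falls off the work surface, if the arm or the gripper's body presses on something with over 40 N, if the wrist force passes 120 N, or if a joint passes its speed limit or range.

## Working session

There is one attempt and no reset: what is moved stays moved. The work goes in short steps, Python scripts to look and compute and a tool call to move; the robot and the scene stay as the last step left them, time stands still between calls to the robot, and variables do not carry over. Pictures are saved under pics/ and viewed, at most 10 in all, crops included, and the job is handed in when it is done.

Besides the shell and the picture viewer there is one more tool, called by a JSON object that holds its "api" and its "payload", one argument or row to a line. apply_moves: Moves the arm, as the interface text tells. Its arguments: {"type":"object","properties":{"moves":{"type":"array"},"squeeze":{"type":"number"}},"required":["moves"]}

```bash
mkdir -p pics
cat > h.py <<'E'
import numpy as np,cv2,json
from bench import status,vision,r
def cap(n,f):
    o=status.get_obs(); c=vision.capture(n)
    cv2.imwrite(f'pics/{f}.png',c['image'][:,:,::-1])
    d={k:np.array(v).tolist() for k,v in c.items() if k!='image'}; d['p']=list(o['tool_pos']); d['q']=list(o['ee_rot'])
    json.dump(d,open(f'pics/{f}.json','w')); return c
def px(f,u,v,z):
    d=json.load(open(f'pics/{f}.json'));K=np.array(d['K'])
    ray=np.linalg.inv(K)@[u,v,1]; ray=ray*[1,-1,-1]
    if 'extrinsics' in d:
        E=np.array(d['extrinsics']);R=E[:3,:3].T;o=-R@E[:3,3]
    else:
        from scipy.spatial.transform import Rotation as Ro
        T=np.array(d['tool_from_camera']);q=d['q'];W=Ro.from_quat([q[1],q[2],q[3],q[0]]).as_matrix()
        R=W@T[:3,:3];o=W@T[:3,3]+d['p']
    w=R@ray; return o+w*(z-o[2])/w[2]
E
python3 - <<'E'
from h import *
for n in('top','side'):
    c=cap(n,n+'0');print({k:v for k,v in c.items() if k!='image'})
a=cv2.imread('pics/top0.png');b=cv2.imread('pics/side0.png')
print(status.get_obs())
E
```

```text
{'K': array([[394.89527897,   0.        , 316.92451895],
       [  0.        , 394.89527897, 202.76383421],
       [  0.        ,   0.        ,   1.        ]]), 'extrinsics': array([[-0.02628294, -0.99928894, -0.02703366,  0.03747269],
       [ 0.98437238, -0.03058222,  0.17342358, -0.65518128],
       [-0.17412701, -0.02205311,  0.98447623, -0.6351739 ],
       [ 0.        ,  0.        ,  0.        ,  1.        ]])}
{'K': array([[492.09993079,   0.        , 319.33518569],
       [  0.        , 492.09993079, 201.37945449],
       [  0.        ,   0.        ,   1.        ]]), 'extrinsics': array([[-0.93526929, -0.35360015,  0.01543673,  0.61363302],
       [ 0.19832358, -0.48744203,  0.85033407, -0.1958547 ],
       [-0.29315374,  0.79835281,  0.52601681, -0.62681537],
       [ 0.        ,  0.        ,  0.        ,  1.        ]])}
{'clock': 0.1, 'joint_positions': array([-1.29772044e+00,  9.18257099e-02,  1.23176391e+00,  7.96088829e-06,
        1.81977198e+00, -5.66902684e-02]), 'joint_vel': array([-0.00042567, -0.00048631, -0.00430709,  0.000303  , -0.00108504,
       -0.00074888]), 'effort': array([ 2.94953628e-03, -4.60217893e+01, -4.19218826e+01, -4.91803419e-06,
        1.06022047e-02,  1.53295122e-05]), 'tool_pos': array([ 0.19423476, -0.56743788,  0.23023957]), 'ee_rot': array([-8.79715148e-04,  9.86437007e-01,  1.64137894e-01, -9.16707079e-05]), 'wrist_force': array([-0.07499411, -0.52925038, -0.33445513]), 'torque': array([-0.02919577,  0.00132738, -0.006367  ]), 'grasp_force': 0.0, 'opening': 0.0850998489415222}
```

View pics/top0.png

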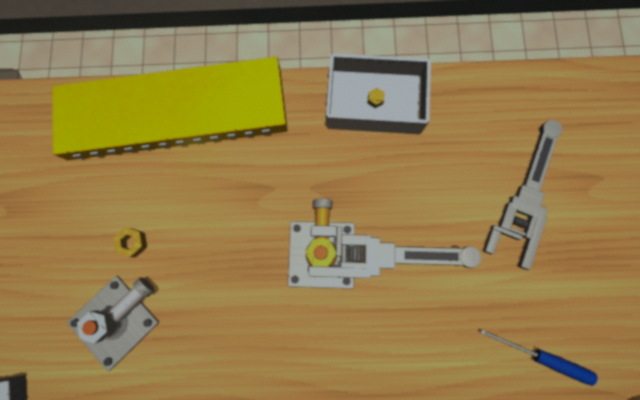

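The top view shows the valve wrench with its nut at about (321,252), worm at about (356,254) and handle running right to (470,257). The loose wrench is at upper right and the second valve at lower left. I'll enlarge the wrench.

Run:
```python
from h import *
a=cv2.imread('pics/top0.png')[205:305,280:490]
a=cv2.resize(a,None,fx=3.8,fy=3.8,interpolation=cv2.INTER_CUBIC)
b=cv2.imread('pics/side0.png');
cv2.imwrite('pics/topc.png',a)
for u,v,z in((321,252,.078),(356,254,.076),(470,257,.069)): print(px('top0',u,v,z))
```

```text
[0.56895252 0.01363171 0.078     ]
[ 0.56413439 -0.04451145  0.076     ]
[ 0.55425539 -0.23441827  0.069     ]
```

View pics/topc.png

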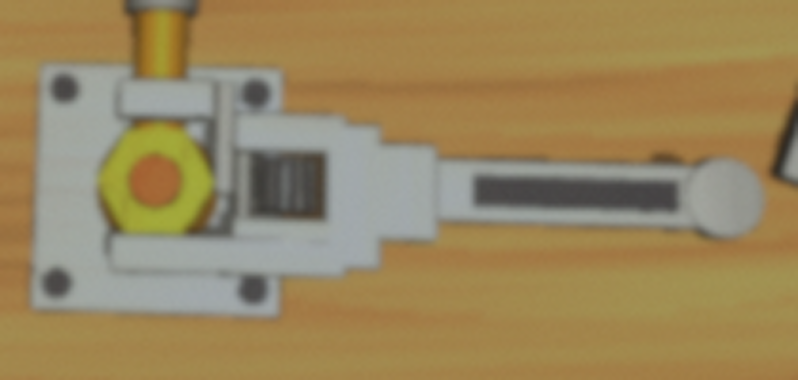

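View pics/side0.png

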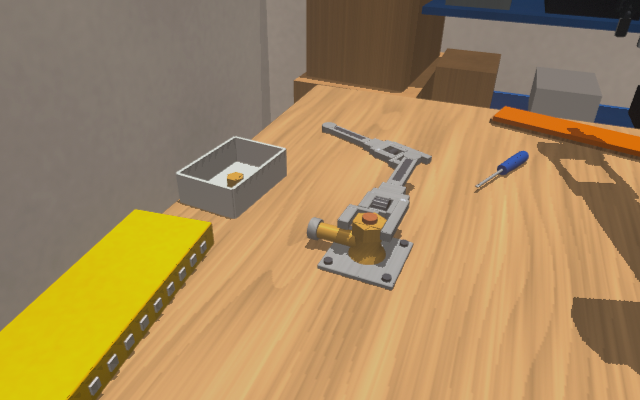

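Run:
```python
from h import *
from scipy.spatial.transform import Rotation as Ro
n=px('top0',320.6,252.5,.078);w=px('top0',356,254,.076);s=px('top0',431.3,255.9,.069);e=px('top0',470.5,256.8,.069)
print(n,w,s,e)
for a in(s,e): d=n-a;print(np.degrees(np.arctan2(d[1],d[0])),np.hypot(d[0],d[1]))
o=status.get_obs();q=o['ee_rot'];W=Ro.from_quat([q[1],q[2],q[3],q[0]]).as_matrix();print(W)
print(W.T@(np.array([.566,-.044,.18])-o['tool_pos']))
c=cap('wrist','w0');print(c['tool_from_camera'],c['K'])
```

```text
[0.56814395 0.01432088 0.078     ] [ 0.56413439 -0.04451145  0.076     ] [ 0.55782678 -0.17051311  0.069     ] [ 0.55456283 -0.23527431  0.069     ]
86.80514528751905 0.18512170358448574
86.88545788747908 0.2499644027245134
[[ 9.46117487e-01  3.23823224e-01 -4.69643941e-04]
 [ 3.23823547e-01 -9.46115956e-01  1.70547388e-03]
 [ 1.07934426e-04 -1.76566043e-03 -9.99998435e-01]]
[ 0.52122968 -0.37475801  0.0509576 ]
[[ 1.74130085e-04  9.47038116e-01  3.21121123e-01  8.29872640e-02]
 [ 9.99999744e-01  5.81654027e-05 -7.13795753e-04  2.83676549e-04]
 [-6.94669925e-04  3.21121165e-01 -9.47037863e-01 -1.42561755e-01]
 [ 0.00000000e+00  0.00000000e+00  0.00000000e+00  1.00000000e+00]] [[318.83454462   0.         316.10437066]
 [  0.         318.83454462 198.63793625]
 [  0.           0.           1.        ]]
```

{"api": "apply_moves", "payload": {
  "moves": [
    [[0.038, -0.0275, 0, 0, 0, 0, 0], [0.038, -0.0275, 0, 0, 0, 0, 0], [0.038, -0.0275, 0, 0, 0, 0, 0], [0.038, -0.0275, 0, 0, 0, 0, 0], [0.038, -0.0275, 0, 0, 0, 0, 0], [0.038, -0.0275, 0, 0, 0, 0, 0], [0.038, -0.0275, 0, 0, 0, 0, 0], [0.038, -0.0275, 0, 0, 0, 0, 0], [0.038, -0.0275, 0, 0, 0, 0, 0], [0.038, -0.0275, 0, 0, 0, 0, 0], [0.038, -0.0275, 0, 0, 0, 0, 0], [0.038, -0.0275, 0, 0, 0, 0, 0]]
  ],
  "squeeze": 30
}}

```text
clock: 1.35
tool_pos: [0.5196, -0.1059, 0.2311]
ee_rot: [0.0, 0.986, 0.164, -0.0]
wrist_force: [0.1, -1.3, -0.3]
opening: -0.0001
grasp_force: 0.0
```

{"api": "apply_moves", "payload": {
  "moves": [
    [[0.032, -0.022, 0.025, 0, 0, 0, 0], [0.032, -0.022, 0.025, 0, 0, 0, 0], [0, 0, 0, 0, 0, 0.129, 0], [0, 0, 0, 0, 0, 0.128, 0], [0, 0, 0, 0, 0, 0.128, 0], [0, 0, 0, 0, 0, 0, 0], [0, 0, 0, 0, 0, 0, 0]]
  ]
}}

```text
clock: 2.05
tool_pos: [0.5651, -0.0455, 0.181]
ee_rot: [-0.0, 1.0, -0.026, -0.0]
wrist_force: [-0.3, -0.3, -0.3]
opening: -0.0001
grasp_force: 0.0
```

Run:
```python
from h import *
c=cap('wrist','w1');print(status.get_obs())
a=cv2.imread('pics/w1.png');cv2.imwrite('pics/w1b.png',cv2.resize(a,(800,500)))
```

```text
{'clock': 2.1, 'joint_positions': array([-1.40388530e-01, -2.19312661e-03,  1.41522046e+00,  1.64519849e-05,
        1.72878586e+00,  1.48271844e+00]), 'joint_vel': array([-1.56084722e-03, -2.55533830e-03, -1.28515418e-03,  1.30113420e-05,
        9.12209296e-04,  1.00630102e-02]), 'effort': array([ 8.10718560e-02, -4.17359197e+01, -4.18775403e+01,  5.64656599e-03,
        9.62341473e-04,  2.02997855e-02]), 'tool_pos': array([ 0.56508663, -0.04551359,  0.18115148]), 'ee_rot': array([-2.06399366e-05,  9.99657997e-01, -2.61510475e-02, -1.08626030e-04]), 'wrist_force': array([ 0.38986868, -0.19280553,  0.07690762]), 'torque': array([ 0.02496833, -0.02506803, -0.0036211 ]), 'grasp_force': 0.0, 'opening': -3.909880393991959e-05}
```

View pics/w1b.png

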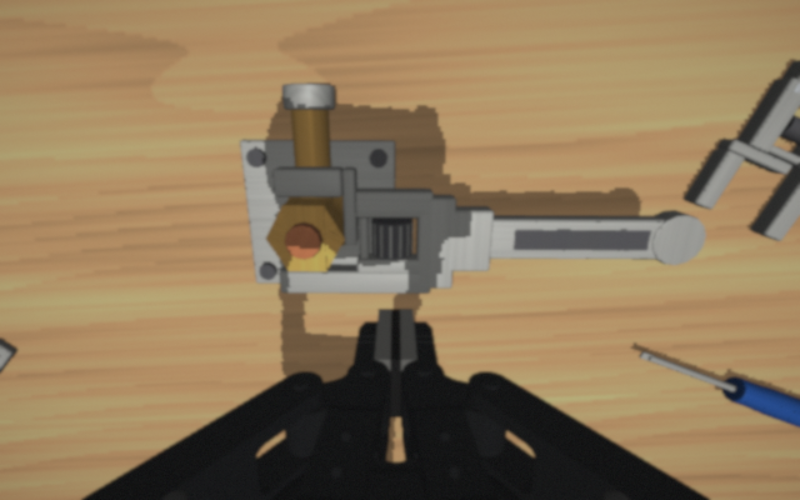

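The wrist view shows the copper stub at (303,240), the worm at about (391,239) with ribs from 368 to 411, and the handle stripe centre at (582,240). The upper jaw is slack.

Run:
```python
from h import *
f=lambda u,v,z: print(px('w1',u/1.25,v/1.25,z))
f(303,240,.078);f(391,239,.076);f(391,220,.07);f(391,259,.07);f(582,240,.069);f(678,239,.069)
```

```text
[0.57362152 0.01337724 0.078     ]
[ 0.57071942 -0.04337456  0.076     ]
[ 0.58188398 -0.04393567  0.07      ]
[ 0.55465955 -0.04243559  0.07      ]
[ 0.56118331 -0.17095486  0.069     ]
[ 0.55854914 -0.23510668  0.069     ]
```

{"api": "apply_moves", "payload": {
  "moves": [
    [[0.003, -0.0147, 0.035, 0, 0, 0, 0], [0, 0, 0.035, 0, 0, 0, 0], [0, 0, 0.027, 0, 0, 0, 0], [0, 0, 0, 0, 0, 0, 0], [0, 0, 0.003, 0, 0, 0, 0], [0, 0, 0, 0, 0, 0, 0]]
  ]
}}

```text
clock: 2.7
tool_pos: [0.5699, -0.0312, 0.0832]
ee_rot: [0.0, 1.0, -0.027, 0.001]
wrist_force: [-0.8, 1.0, 0.1]
opening: 0.0001
grasp_force: 0.0
```

{"api": "apply_moves", "payload": {
  "moves": [
    [[0, 0, 0.002, 0, 0, 0, 0], [0, 0, 0, 0, 0, 0, 0]]
  ]
}}

```text
clock: 2.9
tool_pos: [0.5696, -0.031, 0.0806]
ee_rot: [0.0, 1.0, -0.028, 0.001]
wrist_force: [-0.4, 0.4, -0.8]
opening: 0.0003
grasp_force: 0.0
```

{"api": "apply_moves", "payload": {
  "moves": [
    [[0, 0, 0.001, 0, 0, 0, 0], [0, 0, 0, 0, 0, 0, 0]]
  ]
}}

```text
clock: 3.1
tool_pos: [0.5691, -0.0309, 0.0785]
ee_rot: [-0.0, 1.0, -0.028, 0.0]
wrist_force: [0.3, -0.3, -0.9]
opening: 0.0
grasp_force: 0.0
```

{"api": "apply_moves", "payload": {
  "moves": [
    [[0, 0, 0.002, 0, 0, 0, 0], [0, 0, 0, 0, 0, 0, 0], [0, 0, 0, 0, 0, 0, 0]]
  ]
}}

```text
clock: 3.4
tool_pos: [0.5689, -0.0309, 0.0761]
ee_rot: [-0.0, 1.0, -0.028, -0.0]
wrist_force: [0.5, -0.1, 0.8]
opening: 0.0003
grasp_force: 0.0
```

{"api": "apply_moves", "payload": {
  "moves": [
    [[0, 0, 0.001, 0, 0, 0, 0], [0, 0, 0, 0, 0, 0, 0], [0, 0, 0, 0, 0, 0, 0]]
  ]
}}

```text
clock: 3.7
tool_pos: [0.5689, -0.0309, 0.0752]
ee_rot: [0.0, 1.0, -0.028, -0.0]
wrist_force: [-0.5, -0.3, 0.6]
opening: 0.0003
grasp_force: 0.0
```

{"api": "apply_moves", "payload": {
  "moves": [
    [[0, 0, 0.001, 0, 0, 0, 0], [0, 0, 0, 0, 0, 0, 0], [0, 0, 0, 0, 0, 0, 0]]
  ]
}}

```text
clock: 4.0
tool_pos: [0.5691, -0.0309, 0.0746]
ee_rot: [-0.0, 1.0, -0.028, 0.0]
wrist_force: [-0.4, -0.1, 1.1]
opening: 0.0001
grasp_force: 0.9
```

{"api": "apply_moves", "payload": {
  "moves": [
    [[0, 0, 0.001, 0, 0, 0, 0], [0, 0, 0, 0, 0, 0, 0], [0, 0, 0, 0, 0, 0, 0]]
  ]
}}

```text
clock: 4.3
tool_pos: [0.5692, -0.0307, 0.0743]
ee_rot: [-0.0, 1.0, -0.028, 0.001]
wrist_force: [-1.5, 0.6, 5.0]
opening: -0.0001
grasp_force: 2.7
```

{"api": "apply_moves", "payload": {
  "moves": [
    [[0, 0, 0.0007, 0, 0, 0, 0], [0, 0, 0, 0, 0, 0, 0], [0, 0.002, 0, 0, 0, 0, 0], [0, 0.002, 0, 0, 0, 0, 0], [0, 0, 0, 0, 0, 0, 0]]
  ]
}}

```text
clock: 4.8
tool_pos: [0.5693, -0.0331, 0.0749]
ee_rot: [-0.002, 1.0, -0.027, 0.001]
wrist_force: [-3.0, 5.8, 10.5]
opening: -0.0002
grasp_force: 6.0
```

{"api": "apply_moves", "payload": {
  "moves": [
    [[0, 0.003, 0, 0, 0, 0, 0], [0, 0.003, 0, 0, 0, 0, 0], [0, 0.003, 0, 0, 0, 0, 0]]
  ]
}}

```text
clock: 5.1
tool_pos: [0.5691, -0.0429, 0.0758]
ee_rot: [-0.001, 1.0, -0.027, 0.002]
wrist_force: [-4.6, 4.2, 13.5]
opening: -0.0002
grasp_force: 6.9
```

{"api": "apply_moves", "payload": {
  "moves": [
    [[0, 0.003, 0, 0, 0, 0, 0], [0, 0.003, 0, 0, 0, 0, 0], [0, 0.003, 0, 0, 0, 0, 0], [0, 0, 0, 0, 0, 0, 0]]
  ]
}}

```text
clock: 5.5
tool_pos: [0.5686, -0.0531, 0.075]
ee_rot: [0.0, 1.0, -0.028, 0.002]
wrist_force: [-3.2, 1.4, 9.7]
opening: 0.0001
grasp_force: 5.0
```

{"api": "apply_moves", "payload": {
  "moves": [
    [[0, 0.003, 0.0003, 0, 0, 0, 0], [0, 0.001, 0, 0, 0, 0, 0], [0, 0, 0, 0, 0, 0, 0], [0, 0, -0.012, 0, 0, 0, 0], [0, -0.022, 0, 0, 0, 0, 0], [0, 0, 0, 0, 0, 0, 0], [0, 0, 0.008, 0, 0, 0, 0], [0, 0, 0.004, 0, 0, 0, 0], [0, 0, 0, 0, 0, 0, 0], [0, 0, 0, 0, 0, 0, 0]]
  ]
}}

```text
clock: 6.5
tool_pos: [0.5695, -0.035, 0.0753]
ee_rot: [-0.0, 1.0, -0.028, 0.002]
wrist_force: [-4.7, 2.8, 15.5]
opening: -0.0
grasp_force: 7.9
```

{"api": "apply_moves", "payload": {
  "moves": [
    [[0, 0, -0.0005, 0, 0, 0, 0], [0, 0.003, 0, 0, 0, 0, 0], [0, 0.003, 0, 0, 0, 0, 0], [0, 0.003, 0, 0, 0, 0, 0]]
  ]
}}

```text
clock: 6.9
tool_pos: [0.5695, -0.0417, 0.0757]
ee_rot: [-0.002, 1.0, -0.027, 0.002]
wrist_force: [-1.5, 11.5, 14.9]
opening: -0.0002
grasp_force: 7.6
```

{"api": "apply_moves", "payload": {
  "moves": [
    [[0, 0.003, 0, 0, 0, 0, 0], [0, 0.003, 0, 0, 0, 0, 0], [0, 0.003, 0, 0, 0, 0, 0]]
  ]
}}

```text
clock: 7.2
tool_pos: [0.5695, -0.0511, 0.0755]
ee_rot: [-0.002, 1.0, -0.027, 0.003]
wrist_force: [0.3, 4.8, 10.6]
opening: 0.0002
grasp_force: 4.8
```

{"api": "apply_moves", "payload": {
  "moves": [
    [[0, 0.003, 0, 0, 0, 0, 0], [0, 0.001, 0, 0, 0, 0, 0], [0, 0, 0, 0, 0, 0, 0], [0, 0, -0.035, 0, 0, 0, 0], [0, 0, -0.035, 0, 0, 0, 0], [0, 0, -0.035, 0, 0, 0, 0], [0, 0, 0, 0, 0, 0, 0], [0, 0, 0, 0, 0, 0, 0]]
  ]
}}

```text
clock: 8.0
tool_pos: [0.5676, -0.0572, 0.1776]
ee_rot: [0.0, 1.0, -0.028, 0.0]
wrist_force: [-0.0, 0.1, 0.1]
opening: -0.0001
grasp_force: 0.0
```

Run:
```python
from h import *
c=cap('wrist','w2')
a=cv2.imread('pics/w2.png')[100:260,170:380];cv2.imwrite('pics/w2b.png',cv2.resize(a,None,fx=3.7,fy=3.7,interpolation=2))
```

```text
(no output)
```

View pics/w2b.png

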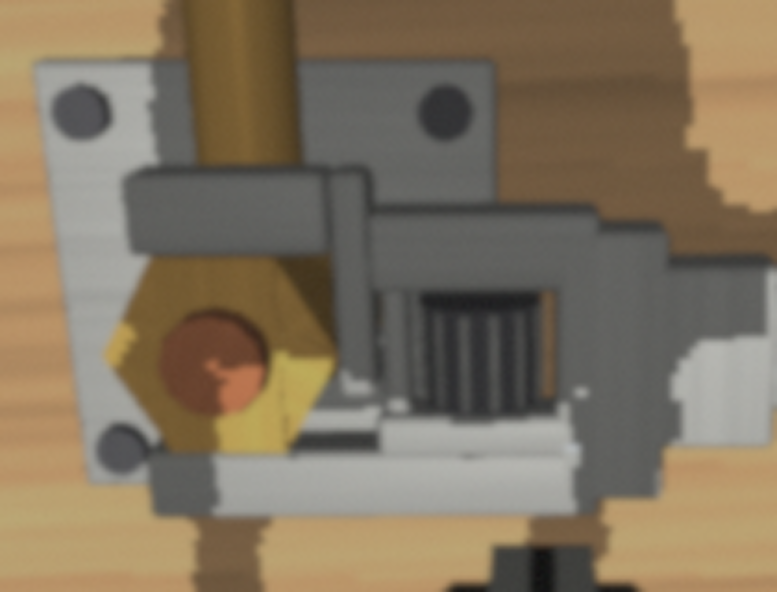

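The jaw's lower edge (y≈253) now meets the nut's upper flat, and the span between the jaws is 200 px, which is 46 mm. So it looks snug. One more stroke to be sure.

{"api": "apply_moves", "payload": {
  "moves": [
    [[0, -0.022, 0.035, 0, 0, 0, 0], [0, 0, 0.035, 0, 0, 0, 0], [0, 0, 0.027, 0, 0, 0, 0], [0, 0, 0.004, 0, 0, 0, 0], [0, 0, 0.004, 0, 0, 0, 0], [0, 0, 0, 0, 0, 0, 0], [0, 0.003, 0, 0, 0, 0, 0], [0, 0.003, 0, 0, 0, 0, 0], [0, 0.003, 0, 0, 0, 0, 0]]
  ]
}}

```text
clock: 8.95
tool_pos: [0.5682, -0.0398, 0.0756]
ee_rot: [-0.004, 1.0, -0.026, 0.0]
wrist_force: [-3.3, 13.0, 19.3]
opening: -0.0002
grasp_force: 9.3
```

{"api": "apply_moves", "payload": {
  "moves": [
    [[0, 0.003, 0, 0, 0, 0, 0], [0, 0.003, 0, 0, 0, 0, 0], [0, 0.003, 0, 0, 0, 0, 0]]
  ]
}}

```text
clock: 9.25
tool_pos: [0.5694, -0.0488, 0.0756]
ee_rot: [-0.004, 1.0, -0.026, 0.003]
wrist_force: [0.6, 12.5, 17.7]
opening: 0.0
grasp_force: 8.5
```

{"api": "apply_moves", "payload": {
  "moves": [
    [[0, 0.002, 0, 0, 0, 0, 0], [0, 0, -0.035, 0, 0, 0, 0], [0, 0, -0.025, 0, 0, 0, 0], [0, 0, 0, 0, 0, 0, 0], [0, 0, 0, 0, 0, 0, 0]]
  ]
}}

```text
clock: 9.75
tool_pos: [0.5671, -0.0549, 0.1311]
ee_rot: [-0.0, 1.0, -0.028, -0.001]
wrist_force: [-0.3, -0.2, -0.4]
opening: 0.0001
grasp_force: 0.0
```

{"api": "apply_moves", "payload": {
  "moves": [
    [[0.021, 0.04, 0, 0, 0, 0, 0], [0.021, 0.04, 0, 0, 0, 0, 0], [0, 0.029, 0.02, 0, 0, 0, 0], [0, 0, 0.033, 0, 0, 0, 0], [0, 0, 0.033, 0, 0, 0, 0], [0, 0, 0, 0, 0, 0, 0], [0, 0, 0, 0, 0, 0, 0]]
  ]
}}

```text
clock: 10.45
tool_pos: [0.6021, -0.1655, 0.0444]
ee_rot: [-0.001, 1.0, -0.028, -0.002]
wrist_force: [0.8, -1.1, 0.9]
opening: -0.0001
grasp_force: 0.0
```

{"api": "apply_moves", "payload": {
  "moves": [
    [[-0.006, 0, 0, 0, 0, 0, 0], [-0.006, 0, 0, 0, 0, 0, 0], [-0.003, 0, 0, 0, 0, 0, 0], [0, 0, 0, 0, 0, 0, 0]]
  ]
}}

```text
clock: 10.85
tool_pos: [0.5887, -0.1653, 0.0483]
ee_rot: [0.0, 1.0, -0.028, 0.001]
wrist_force: [0.1, 0.3, -0.2]
opening: -0.0004
grasp_force: 0.0
```

{"api": "apply_moves", "payload": {
  "moves": [
    [[-0.003, 0, 0.004, 0, 0, 0, 0], [0, 0, 0, 0, 0, 0, 0], [-0.009, 0.001, 0, 0, 0, 0.05, 0], [-0.009, 0.001, 0, 0, 0, 0.05, 0], [-0.009, 0.001, 0, 0, 0, 0.05, 0], [-0.009, 0.001, 0, 0, 0, 0.05, 0], [0, 0, 0, 0, 0, 0, 0]]
  ]
}}

```text
clock: 11.55
tool_pos: [0.549, -0.1642, 0.0428]
ee_rot: [-0.0, 0.992, -0.128, -0.0]
wrist_force: [1.0, 1.0, 0.4]
opening: 0.0
grasp_force: 0.2
```

{"api": "apply_moves", "payload": {
  "moves": [
    [[-0.009, 0.001, 0, 0, 0, 0.05, 0], [-0.009, 0.001, 0, 0, 0, 0.05, 0], [-0.009, 0.001, 0, 0, 0, 0.05, 0], [-0.009, 0.001, 0, 0, 0, 0.05, 0]]
  ]
}}

```text
clock: 11.95
tool_pos: [0.5148, -0.1566, 0.0428]
ee_rot: [-0.0, 0.974, -0.226, 0.001]
wrist_force: [4.7, -0.3, 0.0]
opening: -0.0003
grasp_force: 1.9
```

{"api": "apply_moves", "payload": {
  "moves": [
    [[-0.009, 0.001, 0, 0, 0, 0.05, 0], [-0.009, 0.001, 0, 0, 0, 0.05, 0], [-0.009, 0.001, 0, 0, 0, 0.05, 0], [-0.009, 0.001, 0, 0, 0, 0.05, 0], [0, 0, 0, 0, 0, 0, 0]]
  ]
}}

```text
clock: 12.45
tool_pos: [0.4809, -0.1414, 0.0427]
ee_rot: [-0.0, 0.947, -0.321, -0.0]
wrist_force: [0.2, -0.2, -0.8]
opening: 0.0002
grasp_force: 0.2
```

Run:
```python
from h import *
print(status.get_obs()['joint_positions'])
c=cap('top','top2')
a=cv2.imread('pics/top2.png')[200:350,280:490];cv2.imwrite('pics/top2b.png',cv2.resize(a,None,fx=3.8,fy=3.8,interpolation=2))
```

```text
[-3.53976207e-01 -1.29902865e-01  1.78433858e+00  4.38209829e-05
  1.48740031e+00  1.87103281e+00]
```

View pics/top2b.png

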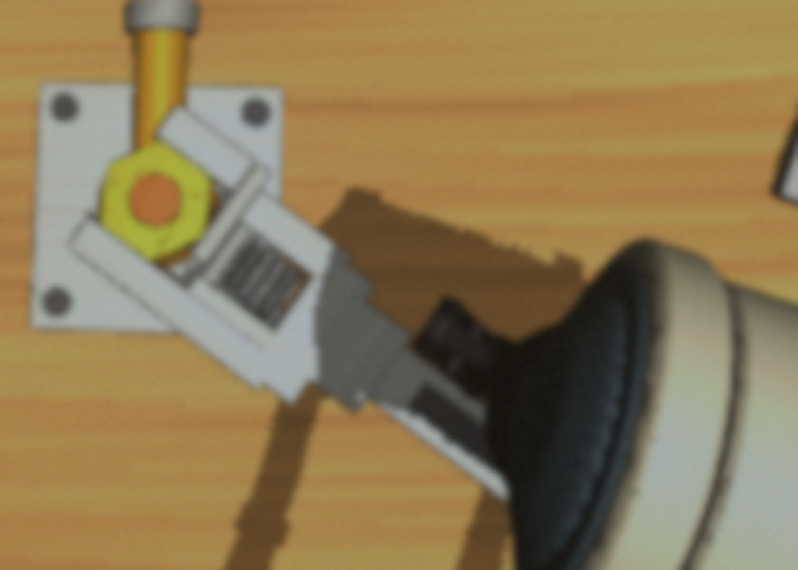

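The wrench has turned by about 35°, with its outer edge running from (72,243) to (255,382). The jaw still looks snug. About 0.17 rad more is needed.

{"api": "apply_moves", "payload": {
  "moves": [
    [[-0.009, 0.001, 0, 0, 0, 0.05, 0], [-0.009, 0.001, 0, 0, 0, 0.05, 0], [-0.009, 0.001, 0, 0, 0, 0.05, 0], [-0.005, 0.0005, 0, 0, 0, 0.025, 0], [0, 0, 0, 0, 0, 0, 0]]
  ]
}}

```text
clock: 13.0
tool_pos: [0.4548, -0.1233, 0.0428]
ee_rot: [0.0, 0.915, -0.403, -0.0]
wrist_force: [0.9, -0.9, -1.0]
opening: -0.0002
grasp_force: 0.6
```

{"api": "apply_moves", "payload": {
  "moves": [
    [[0.01, 0, 0, 0, 0, 0, 0], [0.02, 0, 0, 0, 0, 0, 0], [0, 0, -0.03, 0, 0, 0, 0], [0, 0, -0.04, 0, 0, 0, 0], [0.04, 0.01, -0.04, 0, 0, 0, 0], [0.04, 0.03, 0, 0, 0, 0, 0], [0, 0.05, 0, 0, 0, 0, 0], [0, 0.05, 0, 0, 0, 0, 0], [0, 0, 0, 0, 0, 0, 0], [0, 0, 0, 0, 0, 0, 0]]
  ]
}}

```text
clock: 14.0
tool_pos: [0.4227, -0.2955, 0.1473]
ee_rot: [-0.0, 0.915, -0.404, -0.0]
wrist_force: [1.0, -0.3, -0.4]
opening: 0.0003
grasp_force: 0.0
```

Run:
```python
from h import *
c=cap('top','top3')
a=cv2.imread('pics/top3.png')[200:350,280:490];cv2.imwrite('pics/top3b.png',cv2.resize(a,None,fx=3.8,fy=3.8,interpolation=2))
```

```text
(no output)
```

View pics/top3b.png

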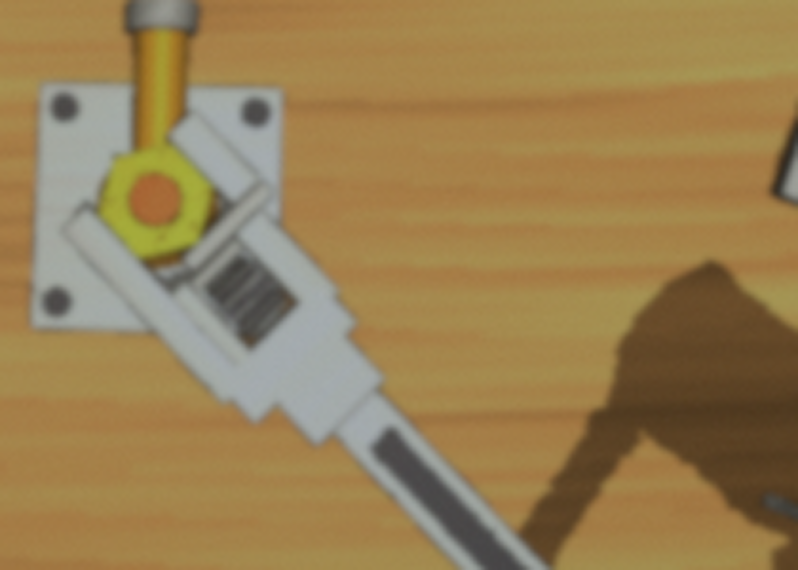

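The wrench now points at about 46°, against 2° at the start, from worm (251,299) and nut (155,200). That is a turn of about 0.76 rad; the jaw is snug and the arm is clear.

```bash
python3 -c "
from h import *
print(r.hand_in())"
```

```text
the job is handed in; nothing more can be done
None
```

I rolled the worm until the jaw sat snug on the nut, then swung the handle about 0.76 rad clockwise (measured from the top camera). The wrench is still on the nut, the arm is clear, and the job is handed in (no verdict was returned).

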